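Pull down the blue locker flap with the hooked pole

TASK

Take the hooked pole out of its rest, drop its hook into the pull ring of the locker with the blue flap and swing that flap all the way down with it. Then unhook the pole and lay it back in its rest as it lay before. Keep the robot itself off both lockers, and leave the yellow flap shut.

Things in the scene. Friction and masses are not known exactly. Their poses are not given: they have to be found in the camera images.
- hook_grip (a point): Middle of the black handle (72 x 18 x 26 mm along x, y, z) of the loose hooked pole (160 g): grasp here from above. The round steel pole, 10 mm thick, has its axis through this point and runs along x from 90 mm behind (plus a hanging loop) to 120 mm ahead, where it bends square down (-z) into the hook's prong, 10 mm thick. z is up as it lies in the rest.
- hook_tip (a point): Free lower end of the pole's prong: 120 mm ahead of the handle's middle (along the pole's x) and 47 mm below the pole's axis.
- cradle (a point): Where the handle's middle belongs in the fixed rest, 75 mm above the table; x along the pole toward the hook. Rest: dark plate 170 x 80 x 8 mm with two V-notched posts, 8 mm thick, 60 mm ahead of and behind this point. The bare pole lies in the Vs, 48 mm wide at the top, 17 mm above its axis; they centre it. The handle has 20 mm play lengthwise each way.
- blue_eye (a point): Middle of the pull ring on the blue flap: a loop of 7 mm steel bar off its upper edge, forward and up at 45 degrees when shut. Its outer crossbar, to be pulled, runs along y (49 mm clear), its axis at x -20, z +20 mm from here in this frame; about 36 mm clear in x between it and the shut flap. The frame turns with the flap; shut: x into the locker, z up.
- blue_flap (a joint): Angle of the blue flap, rad: 0 shut (upright), 1.4 fully down at its stop; starts up to 0.1 ajar. The stiff hinge stays where it is left; about 3 N at the ring moves it. Flap 162 wide, 112 high, 10 mm thick, hinged at its lower edge, swings down toward the robot.
- blue_locker: Fixed aluminium locker with the blue flap and a blue band on its roof, a box 200 deep, 180 wide on four legs, top at 255 mm; left or right of the yellow one. Origin on the table below the shut ring's crossbar, x into the locker, z up. In this frame the flap's hinge axis runs along y at x 46, z 112 mm; with the flap shut the crossbar is at x 0, z 252 mm; the box reaches from x 52 to 252 mm.
- yellow_locker: Bystander: fixed locker of the same make and size with a yellow flap and roof band; same origin and axes.
- yellow_flap (a joint): Angle of the yellow flap, rad: 0 shut, as it starts and must stay.
Mind the look-alikes: they are no part of the job. What is shaped like the part that bears cradle but orange is not meant.

How it is judged:
On the way, in this order (a step that is already met when the one before it is completed fails the run):
1. the prong of the pole is in the ring of the blue flap (distance between hook_tip and blue_eye below 0.035 m and value of joint blue_flap below 0.6 rad), for 0.1 s.
2. the blue flap is swung down with the hook still at the ring (value of joint blue_flap above 1.15 rad and distance between hook_tip and blue_eye below 0.1 m), for 0.1 s.
At the end, for the whole second after the job is handed in: The blue flap is down (at least 1.15 rad of its 1.4), the yellow flap is shut (under 0.15 rad), and the pole lies released in the Vs of its rest, handle within 30 mm of its place and 15 mm in height, hook end ahead and prong down as before (value of joint blue_flap above 1.15 rad and value of joint yellow_flap below 0.15 rad and horizontal distance between hook_grip and cradle below 0.03 m and z of hook_grip in the frame of cradle between -0.015 and 0.015 m and x of hook_tip in the frame of cradle above 0.08 m and z of hook_tip in the frame of cradle below -0.02 m); the robot touches nothing.
It fails at once if the robot itself touches a locker or its flap (contact force between any of the fingers, the arm and blue_locker above 2 N or contact force between any of the fingers, the arm and yellow_locker above 2 N).
It fails at once if the yellow flap is opened (value of joint yellow_flap above 0.15 rad).
It also fails if it takes over 67 s, if anything falls off the work surface, if the arm or the gripper's body presses on something with over 40 N, if the wrist force passes 120 N, or if a joint passes its speed limit or range.

ROBOT

A 7-joint arm with a two-finger parallel gripper is mounted at the origin on a cart in front of the work surface, level with it; the furniture and walls round the work are solid. World frame = base frame: x ahead of the robot, y to its left, z up, the work surface at z = 0. Lengths are in m, angles in rad, forces in N, time in s.
With the tool pointing down it reaches from about 0.425 to 0.925 m from the base axis. Payload 6.8 kg.
Tool frame: the origin (TCP) lies at the very end of the fingers, on their centre line; the grasp point (between the pads) lies env.grasp_offset behind it (env.grasp_offset is the distance from the TCP to the grasp point, in m); x points along the fingers, y is the direction in which the jaws open and shut, and the axes are right-handed (so a half turn about x gives the same grasp; the last joint's range is limited). The gripper opens to 85 mm and grips with 20 to 120 N. Pads are 22 mm wide; open, the fingers measure 114 mm over their backs; the gripper's body (76 mm by 85 mm) begins 54 mm behind the grasp point. The pads swing forward as they close: fully open they stand 13 mm farther back than shut.
Start: joints at [1.174, 0.477, 0.022, 1.555, -0.011, 1.109, -0.083], TCP at [0.192, -0.647, 0.231] pointing down, gripper open.
Joint ranges: [-2.96, 2.96], [-0.34, 2.1], [-1.41, 1.46], [0.24, 2.44], [-1.37, 4.51], [0.17, 1.92], [-2.96, 2.96]. Speed limits (rad/s): [2.39, 2.39, 3.14, 3.14, 3.14, 3.14, 3.14].

INTERFACE

Orientations are given as [roll, pitch, yaw] about the fixed x, y, z axes, in that order (R = Rz(yaw) Ry(pitch) Rx(roll)).
In Python, from rig import env gives the robot as it stands. The module is installed in compiled form; this text tells all that it offers.
- The arm moves only by the tool drive_tool, never from a script. Its argument "series" is a list of rows, each a list of 5 numbers: the shift along the tool's x, y, z in m, then the turn about the tool's x in degrees, then the closure in counts, from 0 (fully open) to 255 (shut). A call has 1 to 12 rows; each row shifts and turns the commanded pose from where the row before left it, along the tool's axes as they then stand; what a row does not reach is not made up. A row lasts 1/8 s, in which the tool goes at most 62.5 mm and 10.7 degrees, less where a joint would pass 70% of its speed; a pose out of reach is approached as far as the arm can. A call with a gripper value outside its range is refused whole. The fingers move at their own pace and stop on an object; "grip_force" is the grip in N (left out, the last holds). Time passes only in rows, so rows that do not move let the fingers close. It gives the time, the measured TCP pose, the force and the opening at its end, in the units of the state.
- env.sense(): the state, without advancing time (a new reading comes with each control period).
- env.get_image(name): name is "side" or "top"; returns the picture (480x640x3 uint8, red, green, blue); there is no depth.
- env.get_calibration(name): a dict with "fx", "fy", "cx", "cy" (pixels), "k1" (the pictures are not rectified: a ray, as slopes to the right and down, at radius r is drawn at 1 + k1 r^2 times it, then the intrinsics apply), "camera_from_world" (4x4, takes a point from world to camera coordinates). Camera axes: x right, y down, z forward; pixel columns grow to the right and rows downward; lengths in m; the calibration is good to about 2 mm. A picture is of the moment at which its call begins. get_calibration takes no time and is no camera call.
- env.hand_in(): hands the job in, once; it reports no verdict.
The state is a dict: "time": time; "qpos": joint angles; "joint_velocities": joint speeds; "joint_efforts": joint torques, N m; "eef_pos": TCP position; "tcp_rot": TCP orientation; "force": force on the tool from outside, world axes, zero at the start; "ft_torque": the same for the moment, N m; "finger_gap": opening from 0.0 (shut) to 1.0 (fully open).
Only numpy, scipy, OpenCV 4.12 (cv2) and the standard library are available. Lean on these libraries where they do the work, as an engineer would, in place of code of your own. Each camera call takes 0.05 s, during which the arm holds its last target.

## Working session

There is one attempt and no reset: what is moved stays moved. The work goes in short steps, Python scripts to look and compute and a tool call to move; the robot and the scene stay as the last step left them, time stands still between calls to the robot, and variables do not carry over. Pictures are saved under pics/ and viewed, and the job is handed in when it is done.

Besides the shell and the picture viewer there is one more tool, called after ">>>" as a command line: name --pt "numbers of a row" for each row, then --argument value for the rest. drive_tool: Moves the arm, as the interface text tells. Its arguments: {"type":"object","properties":{"series":{"type":"array"},"grip_force":{"type":"number"}},"required":["series"]}

```bash
mkdir -p pics; ls; python3 - <<'E'
from rig import env
import cv2
for n in("side","top"):
    im=env.get_image(n); cv2.imwrite(f"pics/{n}0.png",im[:,:,::-1])
    c=env.get_calibration(n); print(n,c)
print(env.sense(), env.grasp_offset)
E
```

```text
pics
side {'fx': 448.15410518150026, 'fy': 448.15410518150026, 'cx': 321.2749502399238, 'cy': 244.83867661642748, 'k1': -0.09310124349321025, 'camera_from_world': array([[ 0.91155822, -0.41104948, -0.00999677, -0.62648989],
       [-0.20441465, -0.43195392, -0.87842499,  0.21466204],
       [ 0.35675799,  0.80277901, -0.47777568,  0.87316288],
       [ 0.        ,  0.        ,  0.        ,  1.        ]])}
top {'fx': 534.1210473000988, 'fy': 534.1210473000988, 'cx': 319.6665356353432, 'cy': 237.45343590208435, 'k1': -0.140852915721367, 'camera_from_world': array([[-2.14324751e-02, -9.99770225e-01,  3.82961142e-04,
        -1.00076877e-01],
       [-9.84529968e-01,  2.10391328e-02, -1.73948549e-01,
         6.50267112e-01],
       [ 1.73900523e-01, -4.10518467e-03, -9.84754668e-01,
         1.07313930e+00],
       [ 0.00000000e+00,  0.00000000e+00,  0.00000000e+00,
         1.00000000e+00]])}
{'time': 0.1, 'qpos': array([ 1.17390096,  0.47774667,  0.02235138,  1.5563106 , -0.01150855,
        1.1093256 , -0.08309397]), 'joint_velocities': array([ 2.31321180e-03, -1.49796264e-03, -7.06922846e-04, -4.49682215e-04,
       -9.54164994e-05,  7.37026273e-04, -7.55317978e-04]), 'joint_efforts': array([ 4.52233493e-03, -5.97757065e+01,  1.61377430e+00, -2.81951952e+01,
        1.28706009e-02,  5.10199461e-03,  3.31428487e-05]), 'eef_pos': array([ 0.19207727, -0.64654928,  0.23042124]), 'tcp_rot': array([-1.49981845,  1.56913434,  1.9305845 ]), 'force': array([ 0.27244714, -0.5128528 , -1.18026248]), 'ft_torque': array([-0.0355232 ,  0.00768836,  0.00477013]), 'finger_gap': 0.9934023656688503} 0.0187
```

View pics/side0.png

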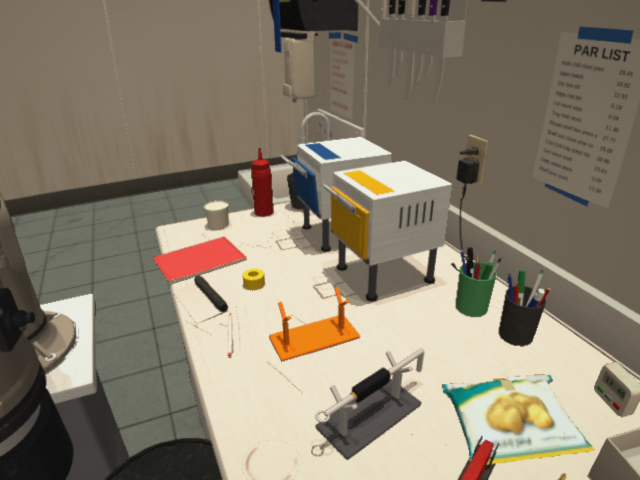

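View pics/top0.png

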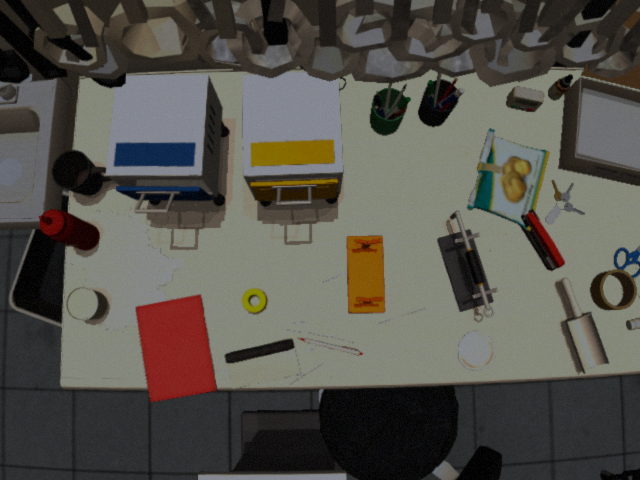

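```bash
python3 - <<'E'
import cv2
t=cv2.imread("pics/top0.png"); s=cv2.imread("pics/side0.png")
def crop(im,x0,y0,x1,y1,k,n): cv2.imwrite(f"pics/{n}.png",cv2.convertScaleAbs(cv2.resize(im[y0:y1,x0:x1],None,fx=k,fy=k,interpolation=cv2.INTER_CUBIC),alpha=1.3))
crop(t,425,200,525,325,4.8,"c_pole"); crop(t,95,140,235,220,5.7,"c_blue"); crop(t,235,130,350,215,6,"c_yel"); crop(s,275,130,395,250,5,"c_sblue"); crop(s,300,330,440,460,4.5,"c_spole")
E
```

```text
(no output)
```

View pics/c_pole.png

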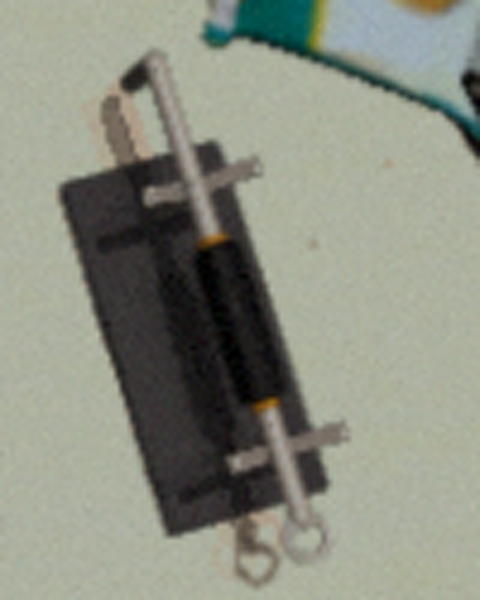

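View pics/c_blue.png

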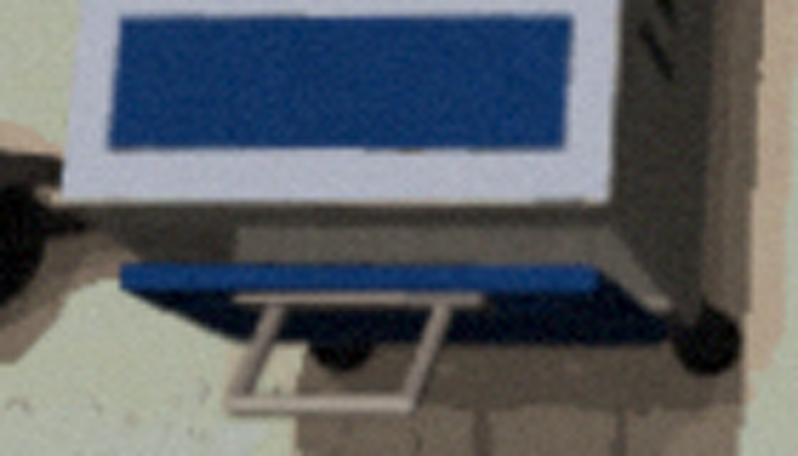

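View pics/c_sblue.png

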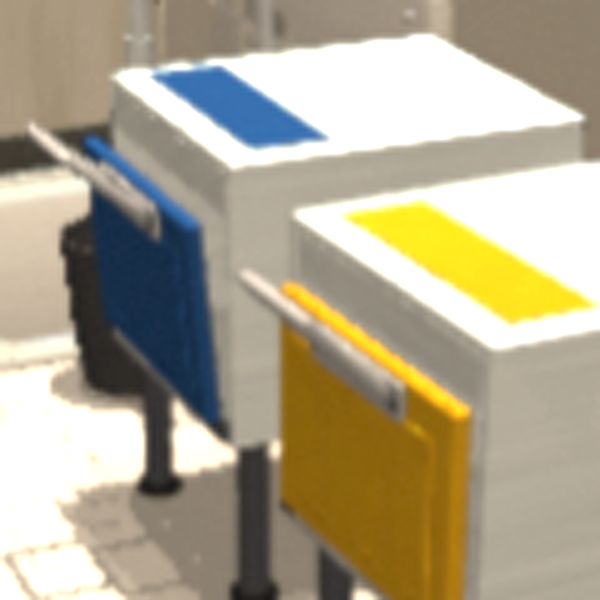

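View pics/c_spole.png

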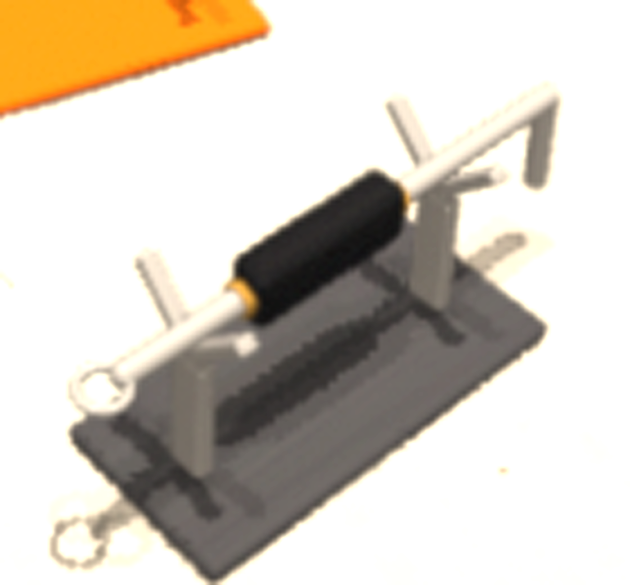

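View pics/c_yel.png

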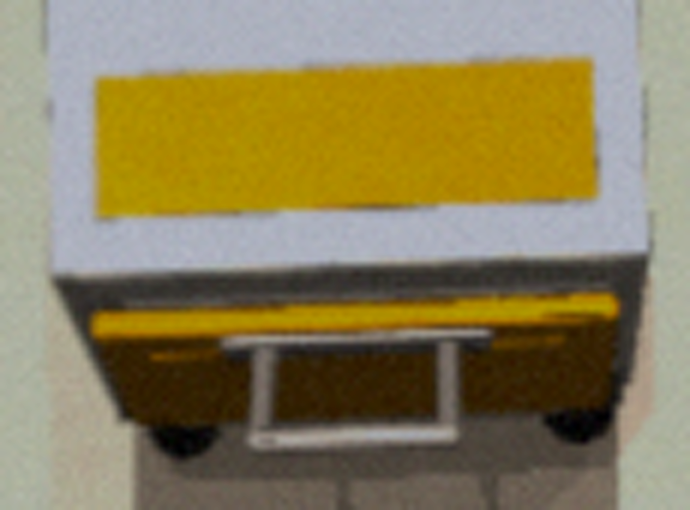

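```bash
cat > h.py <<'E'
import numpy as np, cv2
from rig import env
C={n:env.get_calibration(n) for n in("side","top")}
def ray(n,u,v):
    c=C[n]; K=np.array([[c['fx'],0,c['cx']],[0,c['fy'],c['cy']],[0,0,1]])
    p=cv2.undistortPoints(np.array([[[u,v]]],float),K,np.array([c['k1'],0,0,0,0]))[0,0]
    T=c['camera_from_world']; R=T[:3,:3]; o=-R.T@T[:3,3]
    return o,R.T@np.array([p[0],p[1],1.])
def onz(n,u,v,z):
    o,d=ray(n,u,v); return o+d*(z-o[2])/d[2]
def proj(n,P):
    c=C[n]; K=np.array([[c['fx'],0,c['cx']],[0,c['fy'],c['cy']],[0,0,1]]); T=c['camera_from_world']
    r,_=cv2.Rodrigues(T[:3,:3]); return cv2.projectPoints(np.array(P,float).reshape(-1,1,3),r,T[:3,3].copy(),K,np.array([c['k1'],0,0,0,0]))[0][:,0]
def cr(u,v,k,x0,y0): return (u+.5)/k-.5+x0,(v+.5)/k-.5+y0
E
python3 - <<'E'
from h import *
np.set_printoptions(precision=4,suppress=True)
for nm,u,v,z in [("hf",213,240,.075),("hr",264,405,.075),("bend",155,62,.075),("loop",305,535,.075),("p",62,188,.008),("p",215,143,.008),("p",327,488,.008),("p",170,535,.008)]:
    print(nm,onz("top",*cr(u,v,4.8,425,200),z)[:2])
P=[onz("top",*cr(u,v,4.8,425,200),.008) for u,v in [(62,188),(215,143),(327,488),(170,535)]]
print("plate mid",np.mean(P,0), np.degrees(np.arctan2(*( (P[0]+P[1]-P[2]-P[3])[[1,0]]))))
for nm,k,x0,y0,pts in [("blue",5.7,95,140,[(62,200,.255),(612,200,.255),(80,0,.255),(235,405,.25),(410,408,.25),(122,265,.224),(600,270,.224),(110,148,.255),(563,148,.255),(122,17,.255),(572,17,.255)]),("yel",6,235,130,[(52,272,.255),(648,250,.255),(252,440,.252),(455,432,.252),(95,217,.255),(597,198,.255),(95,78,.255),(592,60,.255)])]:
    for u,v,z in pts: print(nm,u,v,onz("top",*cr(u,v,k,x0,y0),z)[:2])
# side: crossbar left end
o1,d1=ray("side",*cr(35,128,5,275,130)); o2,d2=ray("top",*cr(235,405,5.7,95,140))
A=np.array([d1,-d2]).T; t=np.linalg.lstsq(A,o2-o1,rcond=None)[0]; print("tri bar left",o1+d1*t[0],o2+d2*t[1])
for nm,s,tt in [("bend",(548,95),(155,62)),("loop",(102,390),(305,535)),("hf",(403,195),(213,240)),("hr",(243,295),(264,405))]:
    o1,d1=ray("side",*cr(*s,4.5,300,330)); o2,d2=ray("top",*cr(*tt,4.8,425,200))
    A=np.array([d1,-d2]).T; t=np.linalg.lstsq(A,o2-o1,rcond=None)[0]; print("tri",nm,o1+d1*t[0],o2+d2*t[1])
E
```

```text
hf [ 0.6122 -0.4264]
hr [ 0.5395 -0.4443]
bend [ 0.6923 -0.4059]
loop [ 0.4829 -0.4588]
p [ 0.6481 -0.3761]
p [ 0.6678 -0.45  ]
p [ 0.5059 -0.492 ]
p [ 0.4869 -0.4171]
plate mid [ 0.5772 -0.4338  0.008 ] 14.403084380044893
blue 62 200 [0.7376 0.2751]
blue 612 200 [0.7318 0.0954]
blue 80 0 [0.8053 0.2736]
blue 235 405 [0.6699 0.216 ]
blue 410 408 [0.6674 0.1593]
blue 122 265 [0.7243 0.266 ]
blue 600 270 [0.7178 0.1057]
blue 110 148 [0.7545 0.26  ]
blue 563 148 [0.7494 0.1115]
blue 122 17 [0.7988 0.2589]
blue 572 17 [0.7931 0.1099]
yel 52 272 [0.7293 0.0208]
yel 648 250 [ 0.732  -0.1566]
yel 252 440 [ 0.6772 -0.0383]
yel 455 432 [ 0.6783 -0.0982]
yel 95 217 [0.746 0.008]
yel 597 198 [ 0.7484 -0.1418]
yel 95 78 [0.7899 0.0083]
yel 592 60 [ 0.792  -0.1415]
tri bar left [0.6733 0.2157 0.2487] [0.6703 0.2166 0.2483]
tri bend [ 0.6927 -0.4059  0.0769] [ 0.6919 -0.4055  0.0766]
tri loop [ 0.4827 -0.4589  0.0744] [ 0.4829 -0.459   0.0744]
tri hf [ 0.6151 -0.4273  0.0771] [ 0.6121 -0.4261  0.0763]
tri hr [ 0.5415 -0.4445  0.0771] [ 0.5393 -0.4437  0.0767]
```

```bash
cat >> h.py <<'E'
from scipy.spatial.transform import Rotation as Ro
def to(target,poleyaw):
    """shift in tool axes after turning to poleyaw (deg), TCP target"""
    s=env.sense(); R=Ro.from_euler('xyz',s['tcp_rot']).as_matrix()
    cur=np.degrees(np.arctan2(-R[1,2],-R[0,2])); turn=-(poleyaw-cur)
    R2=R@Ro.from_euler('x',turn,degrees=True).as_matrix()
    print("t",round(s['time'],2),"pos",s['eef_pos'].round(4),"yaw",cur.round(2),"tilt",R[:,0].round(4),"F",s['force'].round(1),"gap",round(s['finger_gap'],3))
    print("turn",turn.round(2),"shift xyz mm",(R2.T@(np.array(target)-s['eef_pos'])*1000).round(1))
E
python3 - <<'E'
from h import *
to([.576,-.4353,.20],14.2)
E
```

```text
t 0.1 pos [ 0.1921 -0.6465  0.2304] yaw 16.55 tilt [-6.0e-04  1.6e-03 -1.0e+00] F [ 0.3 -0.5 -1.2] gap 0.993
turn 2.35 shift xyz mm [  30.5 -110.6 -424. ]
```

>>> drive_tool --pt "0 0 0 2.35 0" --pt "0.003 -0.011 -0.042 0 0" --pt "0.003 -0.011 -0.042 0 0" --pt "0.003 -0.011 -0.042 0 0" --pt "0.003 -0.011 -0.042 0 0" --pt "0.003 -0.011 -0.042 0 0" --pt "0.003 -0.011 -0.042 0 0" --pt "0.003 -0.011 -0.042 0 0" --pt "0.003 -0.011 -0.042 0 0" --pt "0.003 -0.011 -0.042 0 0" --pt "0.003 -0.011 -0.046 0 0" --pt "0 0 0 0 0" --grip_force 110

```text
time: 1.6
eef_pos: [0.5809, -0.4313, 0.2003]
tcp_rot: [-2.264, 1.567, 1.132]
force: [-0.6, 0.7, 0.2]
finger_gap: 1.002
```

```bash
python3 - <<'E'
from h import *
to([.576,-.4353,.0565],14.2)
cv2.imwrite("pics/top1.png",cv2.resize(env.get_image("top")[150:390,380:640,::-1],None,fx=3,fy=2.4))
E
```

```text
t 1.6 pos [ 0.5809 -0.4313  0.2003] yaw 14.55 tilt [ 0.0015  0.0033 -1.    ] F [-0.6  0.7  0.2] gap 1.002
turn 0.35 shift xyz mm [143.8   3.1   6. ]
```

View pics/top1.png

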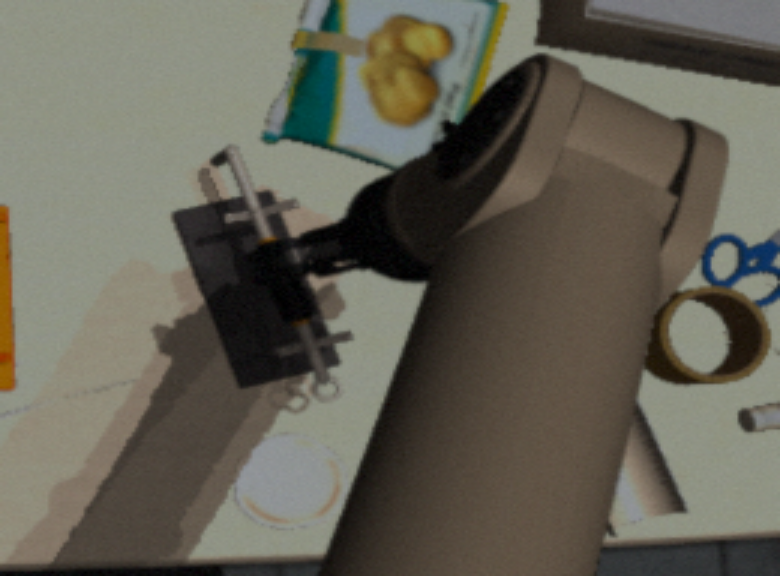

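>>> drive_tool --pt "0.03 0.003 0.006 0.3 0" --pt "0.03 0 0 0 0" --pt "0.02 0 0 0 0" --pt "0 0 0 0 0" --pt "0 0 0 0 0"

```text
time: 2.28
eef_pos: [0.5717, -0.4415, 0.1225]
tcp_rot: [2.266, 1.569, -0.634]
force: [0.7, 0.2, 1.1]
finger_gap: 1.001
```

```bash
python3 - <<'E'
from h import *
to([.576,-.4353,.0565],14.2)
cv2.imwrite("pics/side1.png",cv2.resize(env.get_image("side")[280:480,260:500,::-1],None,fx=3,fy=3))
E
```

```text
t 2.27 pos [ 0.5717 -0.4415  0.1225] yaw 13.86 tilt [ 0.0015 -0.0011 -1.    ] F [0.7 0.2 1.1] gap 1.001
turn -0.34 shift xyz mm [66.  -5.1 -5.6]
```

View pics/side1.png

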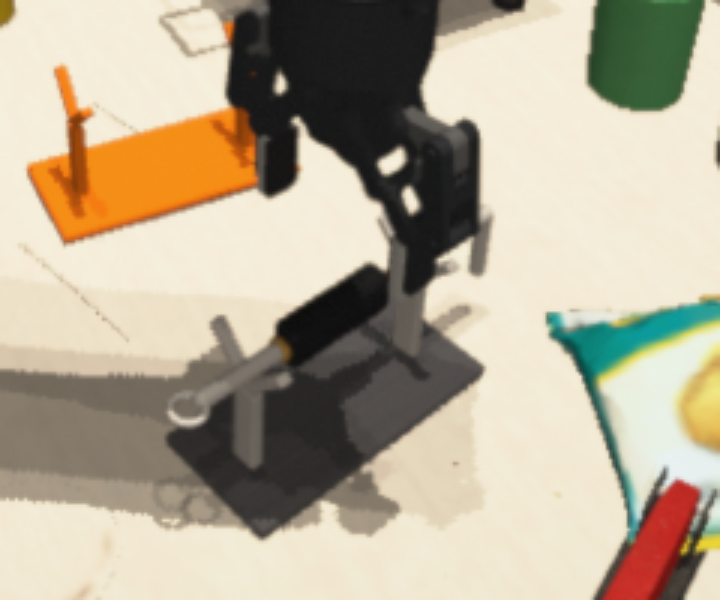

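>>> drive_tool --pt "0 0 0 0 0" --pt "0 0 0 0 0"

```text
time: 2.58
eef_pos: [0.5716, -0.441, 0.1221]
tcp_rot: [2.278, 1.57, -0.621]
force: [-0.9, 0.2, 0.3]
finger_gap: 0.996
```

```bash
python3 - <<'E'
from h import *
to([.576,-.4353,.0565],14.2)
env.get_image("top"); to([.576,-.4353,.0565],14.2)
env.get_image("top"); to([.576,-.4353,.0565],14.2)
E
```

```text
t 2.58 pos [ 0.5716 -0.441   0.1221] yaw 13.9 tilt [ 1.e-03 -7.e-04 -1.e+00] F [-0.9  0.2  0.3] gap 0.996
turn -0.3 shift xyz mm [65.6 -4.5 -5.6]
t 2.62 pos [ 0.5715 -0.4409  0.1219] yaw 13.9 tilt [ 6.e-04 -5.e-04 -1.e+00] F [ 0.1  0.3 -0.3] gap 0.997
turn -0.3 shift xyz mm [65.4 -4.4 -5.7]
t 2.67 pos [ 0.5714 -0.4409  0.1217] yaw 13.9 tilt [ 5.e-04 -3.e-04 -1.e+00] F [-0.1 -0.3 -0.1] gap 0.999
turn -0.3 shift xyz mm [65.2 -4.3 -5.8]
```

>>> drive_tool --pt "0.02 -0.0043 -0.0055 -0.3 0" --pt "0.02 0 0 0 0" --pt "0.015 0 0 0 0" --pt "0.01 0 0 0 0" --pt "0 0 0 0 0" --pt "0 0 0 0 0" --pt "0 0 0 0 0"

```text
time: 3.55
eef_pos: [0.576, -0.4357, 0.0572]
tcp_rot: [2.295, 1.569, -0.599]
force: [-0.9, -0.6, -0.3]
finger_gap: 0.997
```

```bash
python3 - <<'E'
from h import *
to([.576,-.4353,.0565],14.2)
cv2.imwrite("pics/side2.png",cv2.resize(env.get_image("side")[280:480,260:500,::-1],None,fx=3,fy=3))
E
```

```text
t 3.55 pos [ 0.576  -0.4357  0.0572] yaw 14.19 tilt [ 1.2e-03 -8.0e-04 -1.0e+00] F [-0.9 -0.6 -0.3] gap 0.997
turn -0.01 shift xyz mm [ 0.7 -0.4 -0.1]
```

View pics/side2.png

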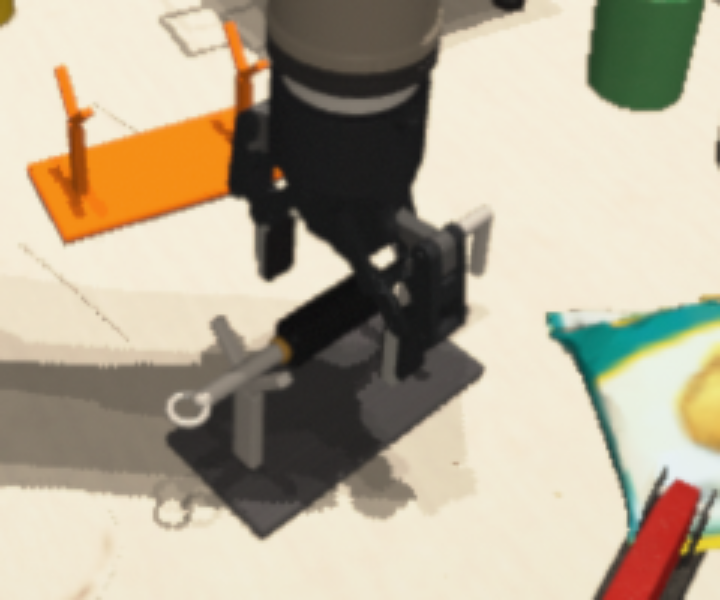

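>>> drive_tool --pt "0 0 0 0 120" --pt "0 0 0 0 255" --pt "0 0 0 0 255" --pt "0 0 0 0 255" --pt "0 0 0 0 255" --pt "0 0 0 0 255" --pt "0 0 0 0 255" --pt "0 0 0 0 255" --grip_force 110

```text
time: 4.6
eef_pos: [0.5757, -0.4348, 0.0565]
tcp_rot: [-1.859, 1.57, 1.53]
force: [-2.4, 4.4, 5.4]
finger_gap: 0.193
```

```bash
python3 - <<'E'
from h import *
to([.576,-.4353,.36],14.2)
E
```

```text
t 4.6 pos [ 0.5757 -0.4348  0.0565] yaw 14.22 tilt [ 0.e+00  6.e-04 -1.e+00] F [-2.4  4.4  5.4] gap 0.193
turn 0.02 shift xyz mm [-3.035e+02  4.000e-01 -2.000e-01]
```

>>> drive_tool --pt "-0.015 0 0 0 255" --pt "-0.025 0 0 0 255" --pt "-0.035 0 0 0 255" --pt "-0.04 0 0 0 255" --pt "-0.04 0 0 0 255" --pt "-0.04 0 0 0 255" --pt "-0.04 0 0 0 255" --pt "-0.03 0 0 0 255" --pt "-0.02 0 0 0 255" --pt "-0.01 0 0 0 255" --pt "0 0 0 0 255" --pt "0 0 0 0 255"

```text
time: 6.1
eef_pos: [0.5751, -0.4352, 0.35]
tcp_rot: [-0.746, 1.569, 2.643]
force: [1.0, 0.9, -1.9]
finger_gap: 0.192
```

```bash
python3 - <<'E'
from h import *
to([.565,.19,.35],-1.9)
cv2.imwrite("pics/side3.png",env.get_image("side")[:,:,::-1])
E
```

```text
t 6.1 pos [ 0.5751 -0.4352  0.35  ] yaw 14.19 tilt [-1.7e-03  9.0e-04 -1.0e+00] F [ 1.   0.9 -1.9] gap 0.192
turn 16.09 shift xyz mm [ 6.000e-01 -6.245e+02  3.080e+01]
```

View pics/side3.png

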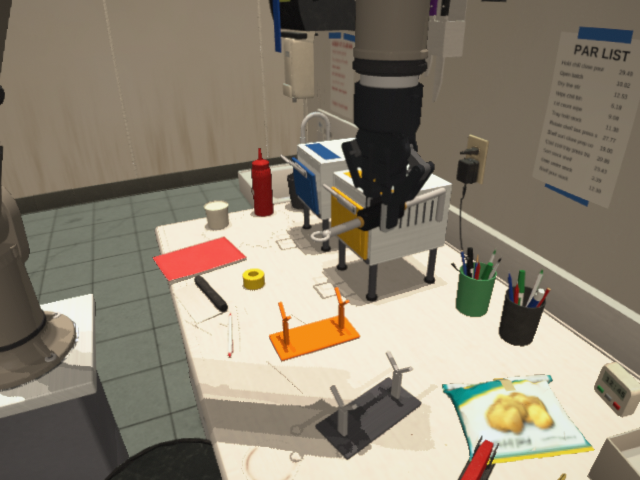

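>>> drive_tool --pt "0 0 0 6 255" --pt "0 0 0 6 255" --pt "0 -0.02 0.002 4.1 255" --pt "0 -0.04 0.002 0 255" --pt "0 -0.045 0.002 0 255" --pt "0 -0.045 0.002 0 255" --pt "0 -0.045 0.002 0 255" --pt "0 -0.045 0.002 0 255" --pt "0 -0.045 0.002 0 255" --pt "0 -0.045 0.002 0 255" --pt "0 -0.045 0.002 0 255" --pt "0 -0.045 0.002 0 255"

```text
time: 7.65
eef_pos: [0.5676, -0.0137, 0.3506]
tcp_rot: [0.133, 1.57, -3.042]
force: [0.3, -0.7, -1.1]
finger_gap: 0.194
```

>>> drive_tool --pt "0 -0.045 0.002 0 255" --pt "0 -0.045 0.002 0 255" --pt "0 -0.04 0.002 0 255" --pt "0 -0.035 0.002 0 255" --pt "0 -0.025 0.002 0 255" --pt "0 -0.0145 0.002 0 255" --pt "0 0 0 0 255" --pt "0 0 0 0 255" --pt "0 0 0 0 255" --pt "0 0 0 0 255"

```text
time: 8.9
eef_pos: [0.5631, 0.1889, 0.3514]
tcp_rot: [2.251, 1.57, -0.925]
force: [0.5, 0.4, -1.7]
finger_gap: 0.195
```

```bash
python3 - <<'E'
from h import *
to([.57,.19,.35],-1.9)
t=env.get_image("top");s=env.get_image("side")
cv2.imwrite("pics/side4.png",s[:,:,::-1]); cv2.imwrite("pics/top4.png",t[:,:,::-1])
cv2.imwrite("pics/top4c.png",cv2.convertScaleAbs(cv2.resize(t[130:290,90:300,::-1],None,fx=3.7,fy=3.7,interpolation=cv2.INTER_CUBIC),alpha=1.3))
E
```

```text
t 8.9 pos [0.5631 0.1889 0.3514] yaw -1.98 tilt [ 2.e-04 -2.e-04 -1.e+00] F [ 0.5  0.4 -1.7] gap 0.195
turn -0.08 shift xyz mm [ 1.4 -1.4 -6.9]
```

View pics/side4.png

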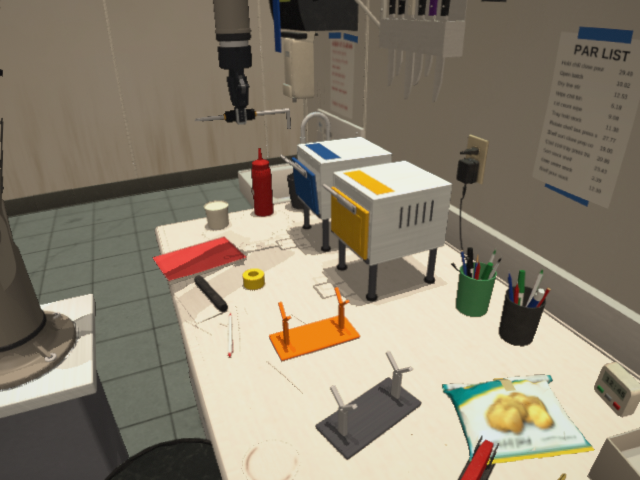

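View pics/top4c.png

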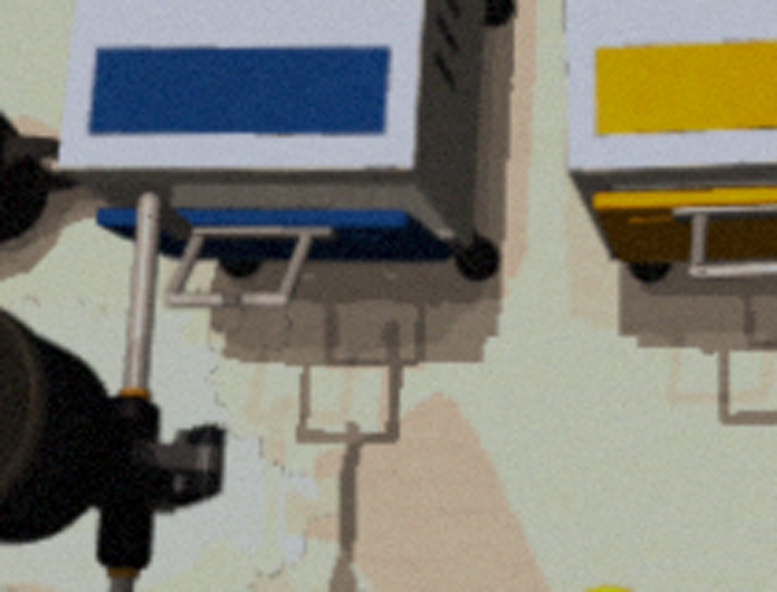

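```bash
python3 - <<'E'
from h import *
np.set_printoptions(precision=4,suppress=True)
print("bend",onz("top",*cr(148,202,3.7,90,130),.37),"hf",onz("top",*cr(134,392,3.7,90,130),.37))
for a,b in [((150,202),(287,112))]:
    o1,d1=ray("side",*b); o2,d2=ray("top",*cr(*a,3.7,90,130))
    t=np.linalg.lstsq(np.array([d1,-d2]).T,o2-o1,rcond=None)[0]; print("tri",o1+d1*t[0],o2+d2*t[1])
print("bar",onz("top",*cr(175,299,3.7,90,130),.247),onz("top",*cr(283,299,3.7,90,130),.247))
s=env.sense();p=s['eef_pos']; 
# expected prong axis at bend
import math
a=math.radians(-1.98);print("pred",p+np.array([.12*math.cos(a),.12*math.sin(a),.0185]))
E
python3 - <<'E'
import cv2
s=cv2.imread("pics/side4.png"); cv2.imwrite("pics/side4c.png",cv2.resize(s[60:220,170:370],None,fx=4,fy=3.7,interpolation=cv2.INTER_CUBIC))
E
```

```text
bend [0.6845 0.1857 0.37  ] hf [0.6021 0.1879 0.37  ]
tri [0.6832 0.1872 0.3653] [0.6857 0.1864 0.3658]
bar [0.6709 0.215  0.247 ] [0.6695 0.1609 0.247 ]
pred [0.6829 0.1852 0.3699]
```

View pics/side4c.png

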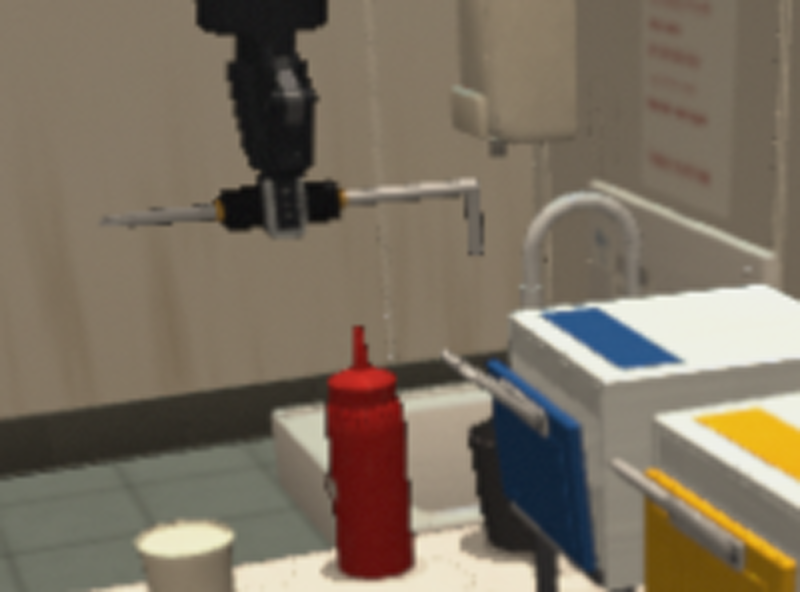

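>>> drive_tool --pt "0.015 -0.002 -0.007 0 255" --pt "0.02 0 0 0 255" --pt "0.015 0 0 0 255" --pt "0.01 0 0 0 255" --pt "0 0 0 0 255" --pt "0 0 0 0 255" --pt "0 0 0 0 255" --pt "0 0 0 0 255"

```text
time: 10.0
eef_pos: [0.5702, 0.1916, 0.2918]
tcp_rot: [-2.815, 1.57, 0.294]
force: [-0.3, -0.5, -1.7]
finger_gap: 0.194
```

```bash
python3 - <<'E'
from h import *
to([.57,.191,.2445],-1.9)
t=env.get_image("top");s=env.get_image("side")
a=cv2.convertScaleAbs(cv2.resize(t[140:260,90:230,::-1],None,fx=4,fy=4,interpolation=cv2.INTER_CUBIC),alpha=1.3)
b=cv2.resize(s[110:230,240:300,::-1],None,fx=4,fy=4,interpolation=cv2.INTER_CUBIC)
cv2.imwrite("pics/c5.png",np.hstack([a,b]))
E
```

```text
t 10.0 pos [0.5702 0.1916 0.2918] yaw -1.9 tilt [ 9.e-04  3.e-04 -1.e+00] F [-0.3 -0.5 -1.7] gap 0.194
turn -0.0 shift xyz mm [47.3  0.6  0.2]
```

View pics/c5.png

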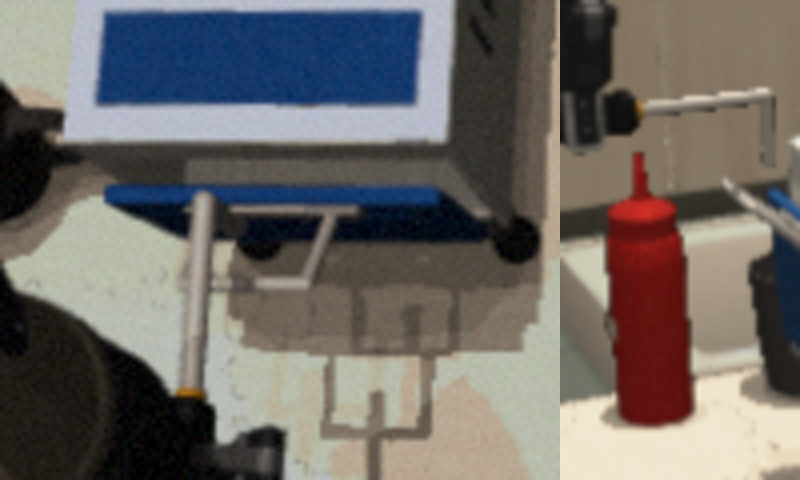

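>>> drive_tool --pt "0.01 0 0 0 255" --pt "0.01 0 0 0 255" --pt "0.01 0 0 0 255" --pt "0.01 0 0 0 255" --pt "0.007 0 0 0 255" --pt "0 0 0 0 255" --pt "0 0 0 0 255" --pt "0 0 0 0 255"

```text
time: 11.1
eef_pos: [0.5702, 0.1916, 0.2448]
tcp_rot: [-2.788, 1.57, 0.32]
force: [-0.7, 0.7, -2.2]
finger_gap: 0.196
```

```bash
python3 - <<'E'
from h import *
to([.57,.191,.2445],-1.9)
t=env.get_image("top");s=env.get_image("side")
a=cv2.convertScaleAbs(cv2.resize(t[140:260,90:230,::-1],None,fx=4,fy=4,interpolation=cv2.INTER_CUBIC),alpha=1.3)
b=cv2.resize(s[110:230,260:320,::-1],None,fx=4,fy=4,interpolation=cv2.INTER_CUBIC)
cv2.imwrite("pics/c6.png",np.hstack([a,b]))
E
```

```text
t 11.1 pos [0.5702 0.1916 0.2448] yaw -1.91 tilt [ 9.e-04  3.e-04 -1.e+00] F [-0.7  0.7 -2.2] gap 0.196
turn -0.01 shift xyz mm [0.3 0.6 0.2]
```

View pics/c6.png

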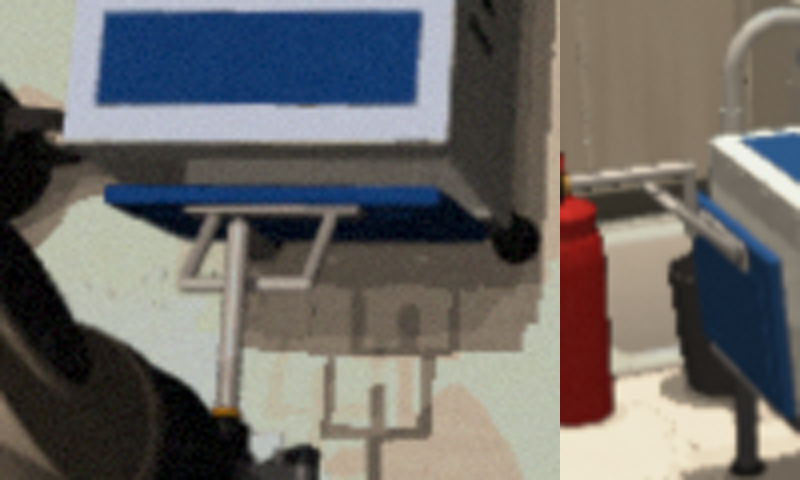

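```bash
python3 - <<'E'
import numpy as np
r=np.hypot(46,140);p0=np.arctan2(46,140)
prev=np.array([(570.2-682.7),244.8]) 
for th in [.1,.2,.3,.4,.5,.6,.7,.8,.9,1.0,1.1,1.2,1.3,1.38]:
    f=p0+th; bx=46-r*np.sin(f); bz=112+r*np.cos(f)
    t=np.array([bx+8.5-120, bz+8.5-18.5])
    print(th,t.round(1),"tool dx,dz",(-(t-prev)[1]).round(1),(-(t-prev)[0]).round(1)); prev=t
E
```

```text
0.1 [-125.2  236.7] tool dx,dz 8.1 12.7
0.2 [-138.4  230.1] tool dx,dz 6.6 13.1
0.3 [-150.8  222.2] tool dx,dz 7.9 12.4
0.4 [-162.4  213. ] tool dx,dz 9.1 11.6
0.5 [-173.   202.8] tool dx,dz 10.2 10.6
0.6 [-182.5  191.6] tool dx,dz 11.2 9.5
0.7 [-190.9  179.4] tool dx,dz 12.1 8.4
0.8 [-198.   166.5] tool dx,dz 12.9 7.1
0.9 [-203.8  153. ] tool dx,dz 13.5 5.8
1.0 [-208.2  138.9] tool dx,dz 14.1 4.4
1.1 [-211.1  124.5] tool dx,dz 14.4 3.0
1.2 [-212.7  109.9] tool dx,dz 14.7 1.5
1.3 [-212.7   95.1] tool dx,dz 14.7 0.0
1.38 [-211.7   83.4] tool dx,dz 11.7 -1.0
```

>>> drive_tool --pt "0.003 0 0.007 0 255" --pt "0.003 0 0.006 0 255" --pt "0.0035 0 0.0065 0 255" --pt "0.003 0 0.0065 0 255" --pt "0.004 0 0.006 0 255" --pt "0.004 0 0.0065 0 255" --pt "0.0045 0 0.006 0 255" --pt "0.0045 0 0.0055 0 255" --pt "0.005 0 0.0055 0 255" --pt "0.005 0 0.005 0 255" --pt "0 0 0 0 255" --pt "0 0 0 0 255"

```text
time: 12.7
eef_pos: [0.5087, 0.1934, 0.2044]
tcp_rot: [0.342, 1.569, -2.833]
force: [-0.2, 0.3, -2.9]
finger_gap: 0.196
```

```bash
python3 - <<'E'
from h import *
to([.5097,.193,.2028],-1.9)
t=env.get_image("top");s=env.get_image("side")
a=cv2.convertScaleAbs(cv2.resize(t[140:260,90:230,::-1],None,fx=4,fy=4,interpolation=cv2.INTER_CUBIC),alpha=1.3)
b=cv2.resize(s[110:230,240:300,::-1],None,fx=4,fy=4,interpolation=cv2.INTER_CUBIC)
cv2.imwrite("pics/c7.png",np.hstack([a,b]))
E
```

```text
t 12.7 pos [0.5087 0.1934 0.2044] yaw -1.9 tilt [-1.9e-03 -6.0e-04 -1.0e+00] F [-0.2  0.3 -2.9] gap 0.196
turn -0.0 shift xyz mm [ 1.6  0.3 -1. ]
```

View pics/c7.png

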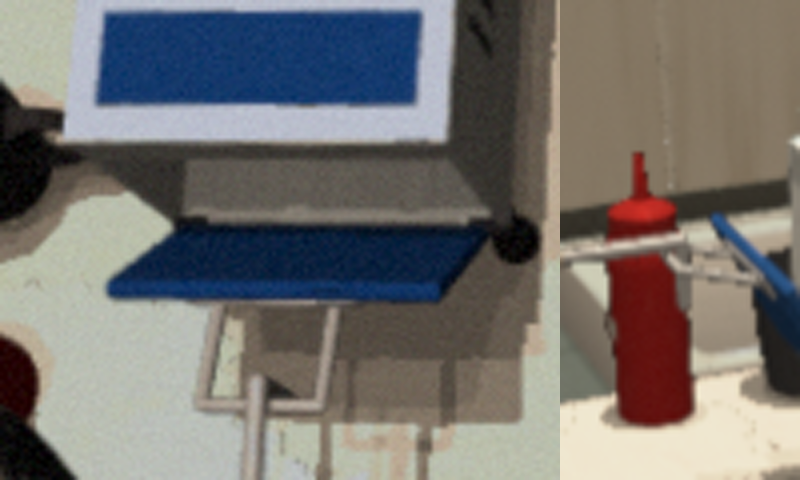

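>>> drive_tool --pt "0.006 0 0.005 0 255" --pt "0.0055 0 0.0045 0 255" --pt "0.006 0 0.0045 0 255" --pt "0.006 0 0.004 0 255" --pt "0.0065 0 0.0035 0 255" --pt "0.0065 0 0.0035 0 255" --pt "0.007 0 0.003 0 255" --pt "0.0065 0 0.003 0 255" --pt "0.007 0 0.002 0 255" --pt "0.007 0 0.002 0 255" --pt "0 0 0 0 255" --pt "0 0 0 0 255"

```text
time: 14.3
eef_pos: [0.4746, 0.1944, 0.1406]
tcp_rot: [0.765, 1.57, -2.41]
force: [0.1, 0.4, -1.3]
finger_gap: 0.19
```

```bash
python3 - <<'E'
from h import *
to([.4745,.194,.1389],-1.9)
t=env.get_image("top");s=env.get_image("side")
a=cv2.convertScaleAbs(cv2.resize(t[140:260,90:230,::-1],None,fx=4,fy=4,interpolation=cv2.INTER_CUBIC),alpha=1.3)
b=cv2.resize(s[130:250,240:300,::-1],None,fx=4,fy=4,interpolation=cv2.INTER_CUBIC)
cv2.imwrite("pics/c8.png",np.hstack([a,b]))
E
```

```text
t 14.3 pos [0.4746 0.1944 0.1406] yaw -1.92 tilt [-3.e-04 -3.e-04 -1.e+00] F [ 0.1  0.4 -1.3] gap 0.19
turn -0.02 shift xyz mm [1.7 0.4 0. ]
```

View pics/c8.png

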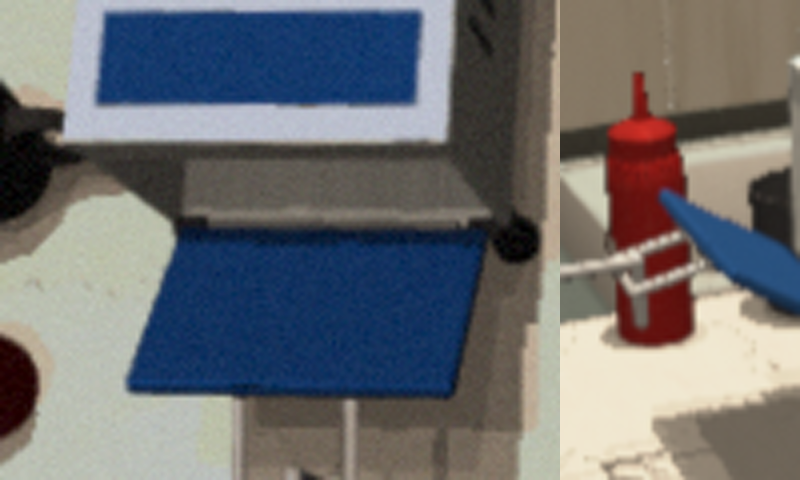

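>>> drive_tool --pt "0.007 0 0.0015 0 255" --pt "0.0075 0 0.0015 0 255" --pt "0.0075 0 0.001 0 255" --pt "0.0075 0 0.0005 0 255" --pt "0.0075 0 0 0 255" --pt "0.0075 0 0 0 255" --pt "0.006 0 -0.0005 0 255" --pt "0.006 0 -0.0005 0 255" --pt "0.003 0 0 0 255" --pt "0 0 0 0 255" --pt "0 0 0 0 255" --pt "0 0 0 0 255"

```text
time: 15.9
eef_pos: [0.471, 0.1947, 0.0814]
tcp_rot: [1.437, 1.571, -1.738]
force: [-0.7, 0.6, -1.9]
finger_gap: 0.194
```

```bash
python3 - <<'E'
from h import *
to([.471,.194,.0834],-1.9)
t=env.get_image("top");s=env.get_image("side")
a=cv2.convertScaleAbs(cv2.resize(t[140:280,90:230,::-1],None,fx=4,fy=4,interpolation=cv2.INTER_CUBIC),alpha=1.3)
b=cv2.resize(s[130:270,240:300,::-1],None,fx=4,fy=4,interpolation=cv2.INTER_CUBIC)
cv2.imwrite("pics/c9.png",np.hstack([a,b]))
E
```

```text
t 15.9 pos [0.471  0.1947 0.0814] yaw -1.91 tilt [-0.e+00 -1.e-04 -1.e+00] F [-0.7  0.6 -1.9] gap 0.194
turn -0.01 shift xyz mm [-2.   0.7 -0. ]
```

View pics/c9.png

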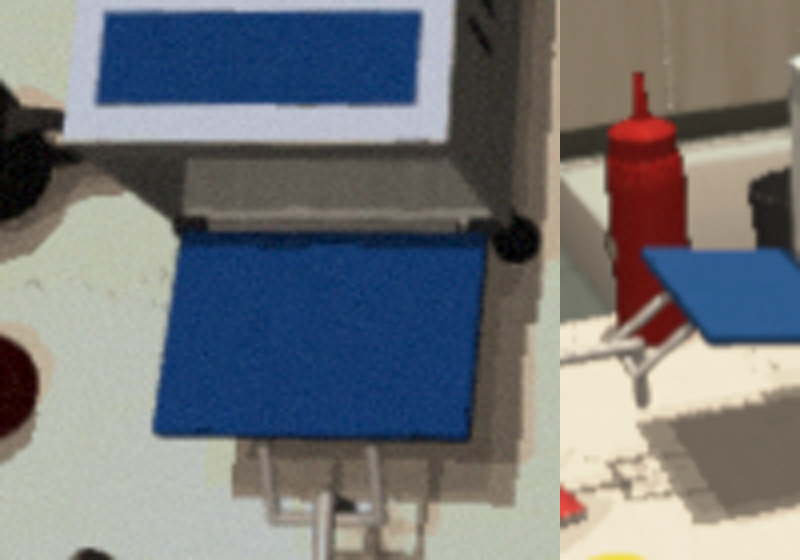

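>>> drive_tool --pt "0.003 0 0 0 255" --pt "0.003 0 0 0 255" --pt "0 0 0 0 255" --pt "0 0 0 0 255"

```text
time: 16.5
eef_pos: [0.472, 0.1955, 0.0762]
tcp_rot: [-2.684, 1.568, 0.424]
force: [-1.7, -0.7, 7.0]
finger_gap: 0.19
```

```bash
python3 - <<'E'
from h import *
to([.471,.194,.0834],-1.9)
t=env.get_image("top");s=env.get_image("side")
a=cv2.convertScaleAbs(cv2.resize(t[140:280,90:230,::-1],None,fx=4,fy=4,interpolation=cv2.INTER_CUBIC),alpha=1.3)
b=cv2.resize(s[130:270,240:300,::-1],None,fx=4,fy=4,interpolation=cv2.INTER_CUBIC)
cv2.imwrite("pics/c10.png",np.hstack([a,b]))
E
```

```text
t 16.5 pos [0.472  0.1955 0.0762] yaw -1.89 tilt [ 0.0024  0.0011 -1.    ] F [-1.7 -0.7  7. ] gap 0.19
turn 0.01 shift xyz mm [-7.2  1.5  0.9]
```

View pics/c10.png

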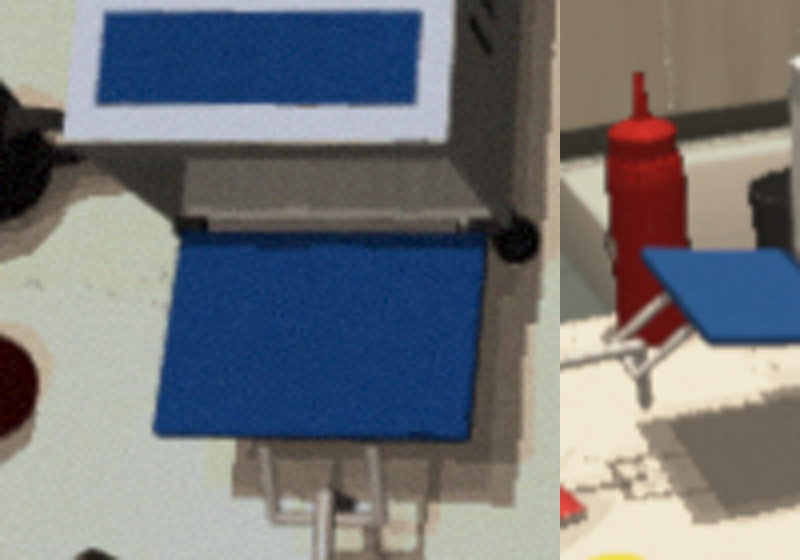

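>>> drive_tool --pt "-0.006 0 0 0 255" --pt "-0.003 0 -0.004 0 255" --pt "-0.01 0 0 0 255" --pt "-0.01 0 0 0 255" --pt "-0.015 0 0 0 255" --pt "-0.015 0 0 0 255" --pt "-0.015 0 0 0 255" --pt "0 0 0 0 255" --pt "0 0 0 0 255" --pt "0 0 0 0 255"

```text
time: 17.85
eef_pos: [0.4746, 0.1944, 0.1487]
tcp_rot: [0.489, 1.57, -2.686]
force: [-0.4, -0.3, -1.2]
finger_gap: 0.19
```

```bash
python3 - <<'E'
from h import *
to([.4757,.194,.35],-1.9)
t=env.get_image("top");s=env.get_image("side")
a=cv2.convertScaleAbs(cv2.resize(t[140:280,90:230,::-1],None,fx=4,fy=4,interpolation=cv2.INTER_CUBIC),alpha=1.3)
b=cv2.resize(s[130:270,240:300,::-1],None,fx=4,fy=4,interpolation=cv2.INTER_CUBIC)
cv2.imwrite("pics/c11.png",np.hstack([a,b]))
E
```

```text
t 17.85 pos [0.4746 0.1944 0.1487] yaw -1.9 tilt [-1.1e-03 -6.0e-04 -1.0e+00] F [-0.4 -0.3 -1.2] gap 0.19
turn 0.0 shift xyz mm [-201.3    0.5   -0.9]
```

View pics/c11.png

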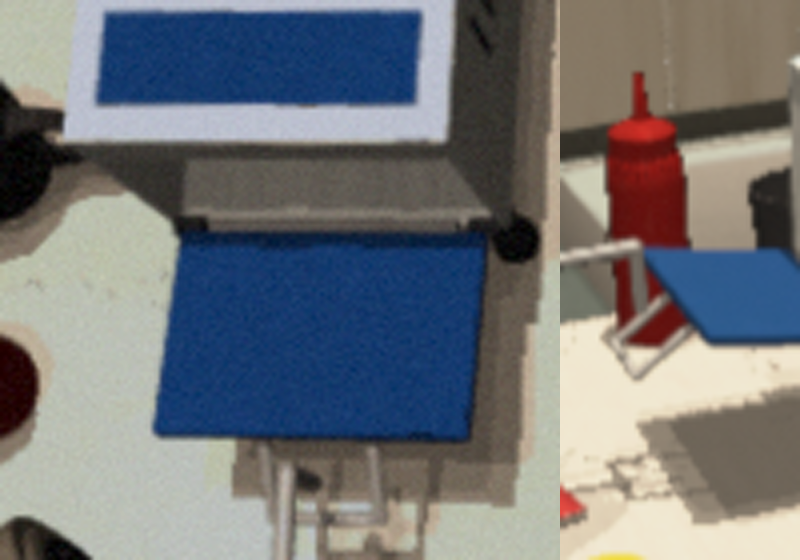

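>>> drive_tool --pt "-0.02 0 0.002 0 255" --pt "-0.03 0 0 0 255" --pt "-0.035 0 0 0 255" --pt "-0.035 0 0 0 255" --pt "-0.035 0 0 0 255" --pt "-0.025 0 0 0 255" --pt "-0.02 0 0 0 255" --pt "0 0 0 0 255" --pt "0 0 0 0 255" --pt "0 0 0 0 255" --pt "0 0 0 0 255"

```text
time: 19.32
eef_pos: [0.4727, 0.1946, 0.3485]
tcp_rot: [0.453, 1.569, -2.722]
force: [0.1, -0.2, -1.5]
finger_gap: 0.195
```

```bash
python3 - <<'E'
from h import *
to([.5755,-.435,.35],14.2)
to([.5755,-.435,.35],-1.9)
t=env.get_image("top");s=env.get_image("side")
cv2.imwrite("pics/s12.png",s[:,:,::-1])
a=cv2.resize(s[60:220,170:330,::-1],None,fx=4,fy=3.7,interpolation=cv2.INTER_CUBIC); cv2.imwrite("pics/c12.png",a)
E
```

```text
t 19.32 pos [0.4727 0.1946 0.3485] yaw -1.9 tilt [-1.3e-03 -6.0e-04 -1.0e+00] F [ 0.1 -0.2 -1.5] gap 0.195
turn -16.1 shift xyz mm [ -1.3 635.5  54.8]
t 19.32 pos [0.4727 0.1946 0.3485] yaw -1.9 tilt [-1.3e-03 -6.0e-04 -1.0e+00] F [ 0.1 -0.2 -1.5] gap 0.195
turn -0.0 shift xyz mm [  -1.3  625.8 -123.6]
```

View pics/c12.png

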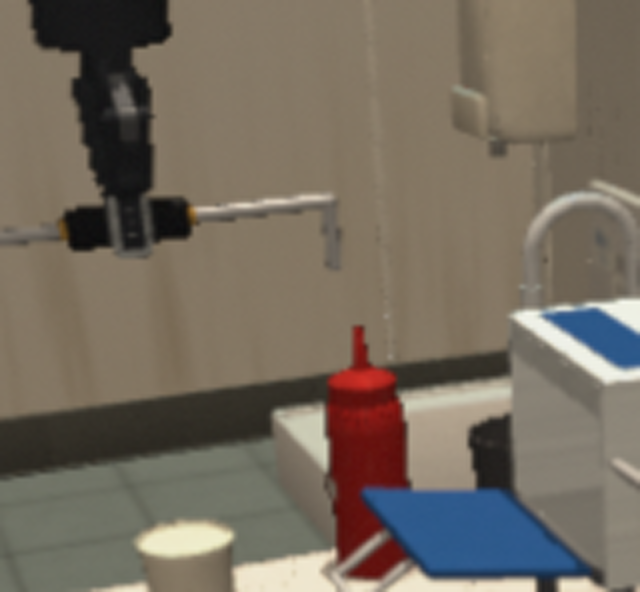

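>>> drive_tool --pt "0 0.02 0 0 255" --pt "0 0.04 0 0 255" --pt "0 0.045 0 0 255" --pt "0 0.045 0 0 255" --pt "0 0.045 0 0 255" --pt "0 0.045 0 0 255" --pt "0 0.045 0 0 255" --pt "0 0.045 -0.01 0 255" --pt "0 0.045 -0.015 0 255" --pt "0 0.045 -0.015 0 255" --pt "0 0.045 -0.02 0 255" --pt "0 0.045 -0.02 0 255"

```text
time: 20.92
eef_pos: [0.5366, -0.319, 0.3492]
tcp_rot: [3.085, 1.571, -0.089]
force: [0.9, 0.3, -2.2]
finger_gap: 0.196
```

>>> drive_tool --pt "0 0.045 -0.018 0 255" --pt "0 0.035 -0.015 0 255" --pt "0 0.025 -0.01 0 255" --pt "0 0.0105 -0.0006 0 255" --pt "0 0 0 -4 255" --pt "0 0 0 -5 255" --pt "0 0 0 -5 255" --pt "0 0 0 -2.1 255" --pt "0 0 0 0 255" --pt "0 0 0 0 255" --pt "0 0 0 0 255" --pt "0 0 0 0 255"

```text
time: 22.42
eef_pos: [0.5758, -0.4345, 0.3493]
tcp_rot: [0.512, 1.571, -2.382]
force: [-0.8, -0.2, -1.1]
finger_gap: 0.191
```

```bash
python3 - <<'E'
from h import *
to([.5757,-.435,.13],14.2)
E
```

```text
t 22.43 pos [ 0.5758 -0.4345  0.3493] yaw 14.18 tilt [-0. -0. -1.] F [-0.8 -0.2 -1.1] gap 0.191
turn -0.02 shift xyz mm [2.193e+02 5.000e-01 2.000e-01]
```

Lower to a hold height above the rest, then check.

>>> drive_tool --pt "0.02 0.0005 0 0 255" --pt "0.035 0 0 0 255" --pt "0.04 0 0 0 255" --pt "0.04 0 0 0 255" --pt "0.035 0 0 0 255" --pt "0.03 0 0 0 255" --pt "0.015 0 0 0 255" --pt "0 0 0 0 255" --pt "0 0 0 0 255" --pt "0 0 0 0 255" --pt "0 0 0 0 255"

```text
time: 23.8
eef_pos: [0.5763, -0.4353, 0.1353]
tcp_rot: [2.331, 1.569, -0.563]
force: [0.0, -0.5, -1.9]
finger_gap: 0.196
```

```bash
python3 - <<'E'
from h import *
to([.5757,-.435,.0565],14.2)
s=env.get_image("side")
cv2.imwrite("pics/c13.png",cv2.resize(s[260:460,290:450,::-1],None,fx=3.6,fy=3,interpolation=cv2.INTER_CUBIC))
E
```

```text
t 23.8 pos [ 0.5763 -0.4353  0.1353] yaw 14.19 tilt [ 1.3e-03 -8.0e-04 -1.0e+00] F [ 0.  -0.5 -1.9] gap 0.196
turn -0.01 shift xyz mm [78.8 -0.5  0.6]
```

View pics/c13.png

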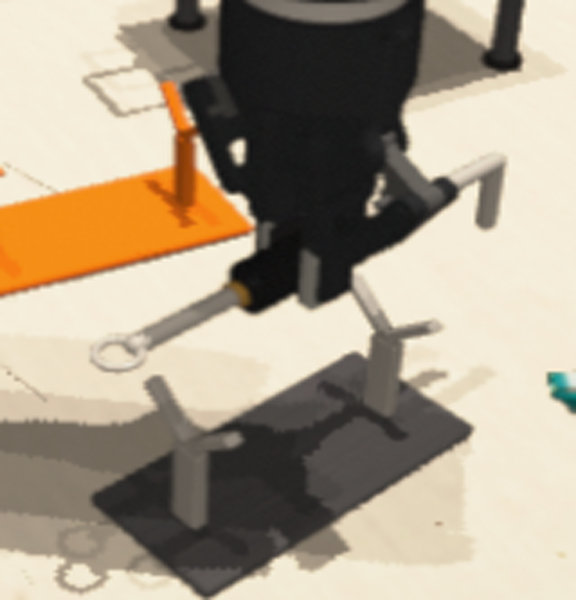

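>>> drive_tool --pt "0.02 0 0.0005 0 255" --pt "0.02 0 0 0 255" --pt "0.015 0 0 0 255" --pt "0.01 0 0 0 255" --pt "0.006 0 0 0 255" --pt "0.004 0 0 0 255" --pt "0.002 0 0 0 255" --pt "0 0 0 0 255" --pt "0 0 0 0 255" --pt "0 0 0 0 255"

```text
time: 25.1
eef_pos: [0.5756, -0.4352, 0.0577]
tcp_rot: [2.437, 1.57, -0.456]
force: [-0.2, 0.8, -0.4]
finger_gap: 0.193
```

```bash
python3 - <<'E'
from h import *
to([.5757,-.435,.0565],14.2)
s=env.get_image("side")
cv2.imwrite("pics/c14.png",cv2.resize(s[300:470,290:450,::-1],None,fx=3.6,fy=3.4,interpolation=cv2.INTER_CUBIC))
E
```

```text
t 25.1 pos [ 0.5756 -0.4352  0.0577] yaw 14.2 tilt [ 5.e-04 -3.e-04 -1.e+00] F [-0.2  0.8 -0.4] gap 0.193
turn -0.0 shift xyz mm [ 1.2 -0.1 -0.1]
```

View pics/c14.png

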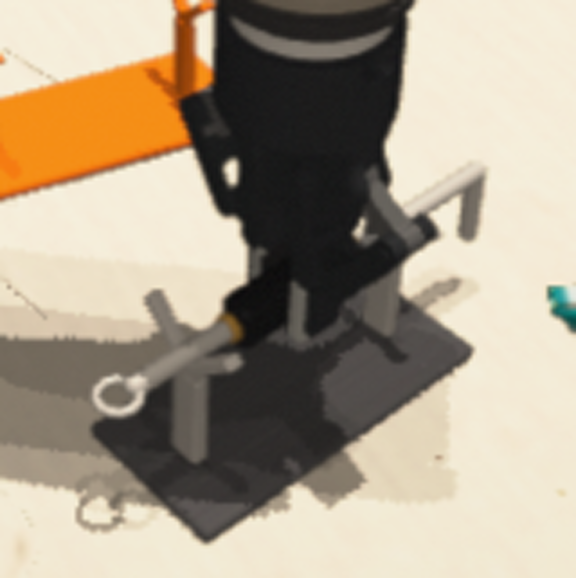

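>>> drive_tool --pt "0.0007 0 0 0 255" --pt "0 0 0 0 190" --pt "0 0 0 0 150" --pt "0 0 0 0 80" --pt "0 0 0 0 0" --pt "0 0 0 0 0" --pt "0 0 0 0 0" --pt "0 0 0 0 0"

```text
time: 26.15
eef_pos: [0.5754, -0.4351, 0.0566]
tcp_rot: [2.785, 1.571, -0.109]
force: [-0.7, -0.4, -0.5]
finger_gap: 0.997
```

>>> drive_tool --pt "-0.01 0 0 0 0" --pt "-0.02 0 0 0 0" --pt "-0.03 0 0 0 0" --pt "-0.04 0 0 0 0" --pt "-0.04 0 0 0 0" --pt "-0.04 0 0 0 0" --pt "-0.03 0 0 0 0" --pt "-0.02 0 0 0 0" --pt "0 0 0 0 0" --pt "0 0 0 0 0" --pt "0 0 0 0 0"

```text
time: 27.52
eef_pos: [0.5748, -0.4347, 0.2848]
tcp_rot: [-0.824, 1.568, 2.565]
force: [0.0, 0.6, -0.2]
finger_gap: 1.001
```

```bash
python3 - <<'E'
from h import *
to([.5757,-.435,.0565],14.2)
s=env.get_image("side");t=env.get_image("top")
cv2.imwrite("pics/side15.png",s[:,:,::-1]);cv2.imwrite("pics/top15.png",t[:,:,::-1])
cv2.imwrite("pics/c15.png",cv2.resize(s[300:470,290:450,::-1],None,fx=3.6,fy=3.4,interpolation=cv2.INTER_CUBIC))
E
```

```text
t 27.52 pos [ 0.5748 -0.4347  0.2848] yaw 14.2 tilt [-0.0025  0.0016 -1.    ] F [ 0.   0.6 -0.2] gap 1.001
turn -0.0 shift xyz mm [228.2   1.1  -1.3]
```

View pics/side15.png

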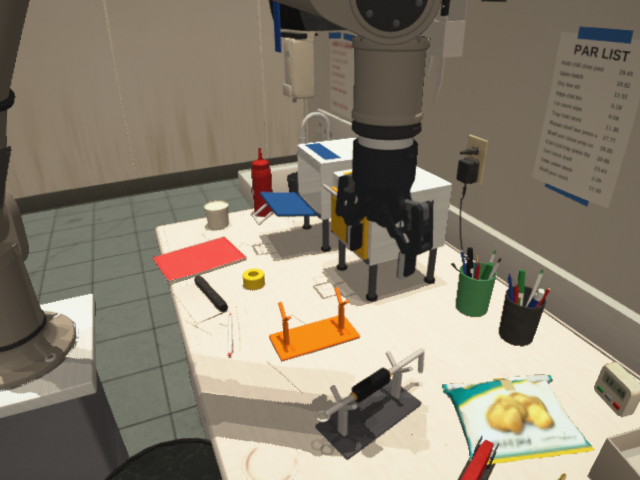

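View pics/top15.png

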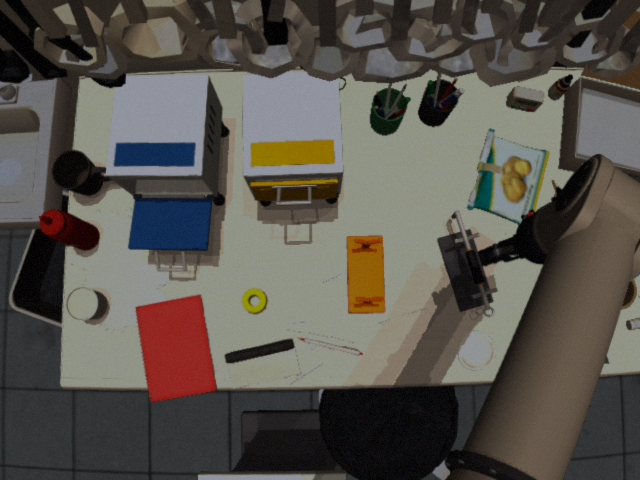

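View pics/c15.png

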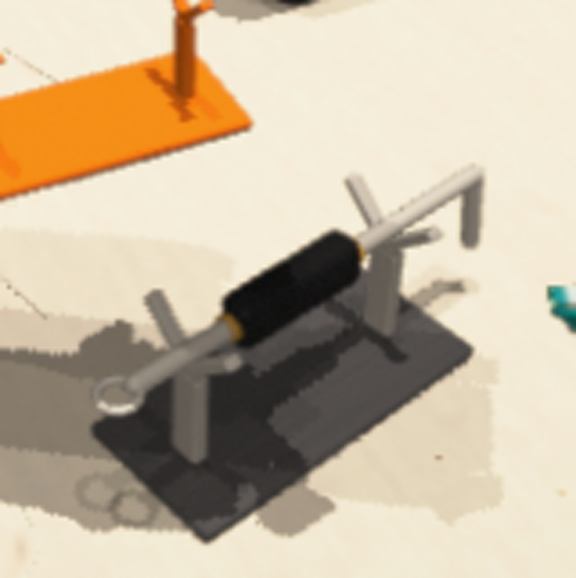

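```bash
python3 - <<'E'
from rig import env
print(env.hand_in())
E
```

```text
the job is handed in; nothing more can be done
None
```

I took the pole out of its rest, hooked the blue ring and swung the flap down to its stop. I then unhooked the pole, laid it back in the rest and handed the job in at about 27.6 s of the 67 s allowed. The hand-in reports no verdict.

- **Blue flap:** It sits at the stop, about 1.4 rad. I infer that from the crossbar height and the force there: it rose about 9 N with no more flap movement. After unhooking, both cameras still show the flap down.
- **Pole:** It lies in both Vs of the dark rest, with the prong ahead and pointing down. The bend is within about 1 pixel of where it started in the side view.
- **Yellow flap:** It looks shut, as at the start. That comes from the pictures only, since there is no joint reading.
- **Robot:** The only contact force I saw at the blue locker was that stop press, made through the pole. At hand-in the open gripper was parked about 0.2 m above the pole, with force readings near zero.

No check failed or disagreed, apart from a few millimetres of arm overshoot before the grasp, which I corrected.

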